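# Hang up the gluing square and crack open the sealed dry box

### The job

A steel gluing square stands on the lid of the airtight dry box: hang it by its eye on the peg of the tool rack and let go of it. Then take the lid's handle, break the lid free of its sticky seal without letting it fly open, and hold it slightly open, about 4 cm at its front edge; finish while still holding the lid there. Leave the other things on the table where they are.

Things in the scene. Friction and masses are not known exactly. Their poses are not given: they have to be found in the camera images.
- square_center (a point): Centre, 55 mm above the underside, of a loose steel gluing square, about 0.3 kg, at first standing on the dry box's lid: an upright plate 6 mm thick (its x) and 50 mm wide (its y) on a foot 44 (x) x 56 (y) x 8 mm, 110 mm high in all; z up. The plate's top 28 mm is plain and free to grip. Both sides are alike.
- square_eye (a point): Centre of the square's eye, a round hole 24 mm in diameter through the plate along its x, 70 mm above the underside, 40 mm below the plate's top edge.
- peg_mid (a point): Middle of the free length of the fixed rack's one peg, a steel rod 8 mm thick, 140 mm above the table. x points level along the peg towards the board that carries it, z up. Board face 33.5 mm along +x; peg's free end 37.5 mm along -x. The peg slopes: 6 mm higher at its free end, 6 mm lower at the board. Board 90 mm wide, top edge 8 mm above this point; base plate 12 mm thick below.
- peg_tip (a point): The peg's free end, which faces more or less towards the robot. Axes as peg_mid.
- lid (a joint): Angle of the dry box's lid, rad: 0 shut and sealed, growing as its front edge rises; the front edge is 205 mm from the hinge (0.2 rad = 41 mm gap). The seal resists up to 10 to 18 N at the handle in the first 5 mm of lift and lets go within 12 mm; beyond that only the lid's weight is felt, 2 N at the handle. The lid falls shut if let go.
- lid_handle (a point): Middle of the lid's handle, a round steel bar 10 mm thick and 100 mm long, along its y, that stands 32 mm above the lid's top (27 mm clear below it) on two end posts; x points from the front to the hinge, z up from the lid. It is 168 mm in front of the hinge line and 44 mm above it.
- lid_hinge (a point): Middle of the lid's hinge line, at the far rim of the box, 110 mm above the table; the line runs along its y. The fixed box is 190 (x) x 200 (y) mm with the flat grey lid 205 x 212 x 12 mm (top 122 mm above the table).
- glue: Bystander, to be left alone: white glue bottle, 40 mm across and 115 mm high, stands beside the rack. Origin at the centre of its underside.
- sandblock: Bystander, to be left alone: cork sanding block, 70 x 35 x 30 mm, beside the rack. Origin at the centre of its underside.
- eraser: Bystander, to be left alone: white eraser, 45 x 22 x 14 mm, in front of the dry box. Origin at the centre of its underside.
- pot: Bystander, to be left alone: squat jar, 60 mm across and 70 mm high, at the back of the table. Origin at the centre of its underside.
- cup: Bystander, to be left alone: dark steel pencil cup, 72 mm across, pencils up to 155 mm high, at the back of the table. Origin at the centre of its underside.
- stair: Bystander, to be left alone: white model staircase, 80 x 50 mm, 60 mm high, at the back of the table. Origin at the centre of its underside.
Things that resemble listed ones, but are neither listed nor needed, are in the scene too. Of the things like the part that bears peg_mid, leave any that is green or purple; of the rest the larger one is meant.

How it is judged:
By the outcome, as a careful person would: the job done as asked, in the order asked, and still so for the second after the job is handed in, while the arm keeps its last pose, push and grip.
It also fails if it takes over 51 s, if anything falls off the work surface, if the arm or the gripper's body presses on something with over 40 N, if the wrist force passes 120 N, or if a joint passes its speed limit or range.

### The arm

A 6-joint arm with a two-finger parallel gripper is mounted at the origin on the work surface. World frame = base frame: x ahead of the robot, y to its left, z up, the work surface at z = 0. Lengths are in m, angles in rad, forces in N, time in s.
With the tool pointing down it reaches from about 0.35 to 0.775 m from the base axis. Payload 5.5 kg.
Tool frame: the origin (TCP) lies at the very end of the fingers, on their centre line; the grasp point (between the pads) lies 19 mm behind it; z points along the fingers, y is the line along which they close (so a half turn about z gives the same grasp; the last joint's range is limited). The gripper opens to 85 mm and grips with 20 to 120 N. Pads are 22 mm wide; open, the fingers measure 114 mm over their backs; the gripper's body (76 mm by 85 mm) begins 54 mm behind the grasp point. The pads swing forward as they close: fully open they stand 13 mm farther back than shut.
Start: joints at [-1.332, 0.313, 0.046, 1.304, 0, 1.431], TCP at [0.213, -0.534, 0.231] pointing down, gripper open.
Joint ranges: [-2.76, 2.76], [-0.86, 1.69], [-1.03, 1.26], [-2.2, 2.34], [-1.47, 1.5], [-3.14, 3.14]. Speed limits (rad/s): [2.57, 2.57, 3.14, 3.14, 3.14, 3.14].

### API

Orientations are given as a unit quaternion [x, y, z, w].
In Python, from station import env, cams gives the robot as it stands. The module is installed in compiled form; this text tells all that it offers.
- The arm moves only by the shell command python3 -m inch 'ROWS' [FORCE]. ROWS is JSON, a list that holds one entry, the list of rows, each a list of 7 numbers: the shift along the tool's x, y, z in m, then the turn, a rotation vector about the tool's x, y, z in degrees, then the closure in counts, from 0 (fully open) to 255 (shut). In form: [[[tx, ty, tz, ax, ay, az, grip], ...]]. A call has 1 to 8 rows; each row is the pose to reach, as a shift and turn from the pose commanded when the call began, along the tool's axes at that moment; what a row does not reach only later rows make up. A row lasts 1/10 s, in which the tool goes at most 50 mm and 8.59 degrees, less where a joint would pass 70% of its speed; a pose out of reach is approached as far as the arm can. A call with a gripper value outside its range is refused whole. The fingers move at their own pace and stop on an object; FORCE is the grip in N (left out, the last holds). Time passes only in rows, so rows that repeat a pose let the fingers close. It gives the time, the measured TCP pose, the force, the opening and the grip force at its end, in the units of the state.
- env.observe(): the state, without advancing time (a new reading comes with each control period).
- cams.get_image(name): name is "scene" or "side" or "wrist"; returns the picture (384x512x3 uint8, blue, green, red); there is no depth.
- cams.camera_params(name): a dict with "mtx" (3x3 intrinsics, pixels), "distortion" ([k1, k2, p1, p2, k3] as OpenCV has them; the pictures are not rectified), "xyz" and "rotation" of the camera in the world. Camera axes: x right, y down, z forward; pixel columns grow to the right and rows downward; lengths in m; the calibration is good to about 2 mm. A picture is of the moment at which its call begins: read the wrist's pose just before it. camera_params takes no time and is no camera call; for the wrist camera it gives the pose at the moment of the call.
- env.sign_off(): hands the job in; it is judged then, once.
The state is a dict: "clock": time; "q": joint angles; "dq": joint speeds; "joint_torque": joint torques, N m; "eef_pos": TCP position; "tcp_rot": TCP orientation; "wrist_force": force on the tool from outside, world axes, zero at the start; "wrist_torque": the same for the moment, N m; "grip_width": finger opening in m; "gripper_force": force on a finger pad.
Only numpy, scipy, OpenCV 4.12 (cv2) and the standard library are available. Lean on these libraries where they do the work, as an engineer would, in place of code of your own. Each camera call takes 0.05 s, during which the arm holds its last target. There are 200 camera calls.

## Working session

There is one attempt and no reset: what is moved stays moved. The work goes in short steps, Python scripts to look and compute and a shell command to move; the robot and the scene stay as the last step left them, time stands still between calls to the robot, and variables do not carry over. Pictures are saved under pics/ and viewed, at most 10 in all, crops included, and the job is handed in when it is done.

```bash
mkdir -p pics; python3 - <<'E'
from station import env,cams
import cv2
s=env.observe()
print({k:s[k] for k in('clock','eef_pos','tcp_rot','grip_width','wrist_force')})
for n in('scene','side'):
    cv2.imwrite(f'pics/{n}0.png',cv2.resize(cams.get_image(n),(800,600),interpolation=cv2.INTER_CUBIC)); p=cams.camera_params(n);print(n,p)
E
```

```text
{'clock': 0.0, 'eef_pos': array([ 0.21250166, -0.53372982,  0.23041864]), 'tcp_rot': array([ 9.82116227e-01,  1.88273382e-01, -3.55902075e-05, -9.21846571e-04]), 'grip_width': 0.08506698402610494, 'wrist_force': array([0.16168802, 0.08024671, 0.48071428])}
scene {'mtx': array([[429.99434084,   0.        , 251.96278678],
       [  0.        , 429.99434084, 188.88429617],
       [  0.        ,   0.        ,   1.        ]]), 'distortion': array([-0.10597499,  0.        ,  0.        ,  0.        ,  0.        ]), 'xyz': array([1.00179114, 0.56561344, 1.15375137]), 'rotation': array([ 0.29495101,  0.90897114, -0.27938351, -0.09338219])}
side {'mtx': array([[466.69926869,   0.        , 251.89138201],
       [  0.        , 466.69926869, 191.16726244],
       [  0.        ,   0.        ,   1.        ]]), 'distortion': array([-0.05607801,  0.        ,  0.        ,  0.        ,  0.        ]), 'xyz': array([0.28680875, 0.60455049, 0.9119345 ]), 'rotation': array([-0.21988591,  0.91222597, -0.33504568,  0.08507852])}
```

View pics/scene0.png

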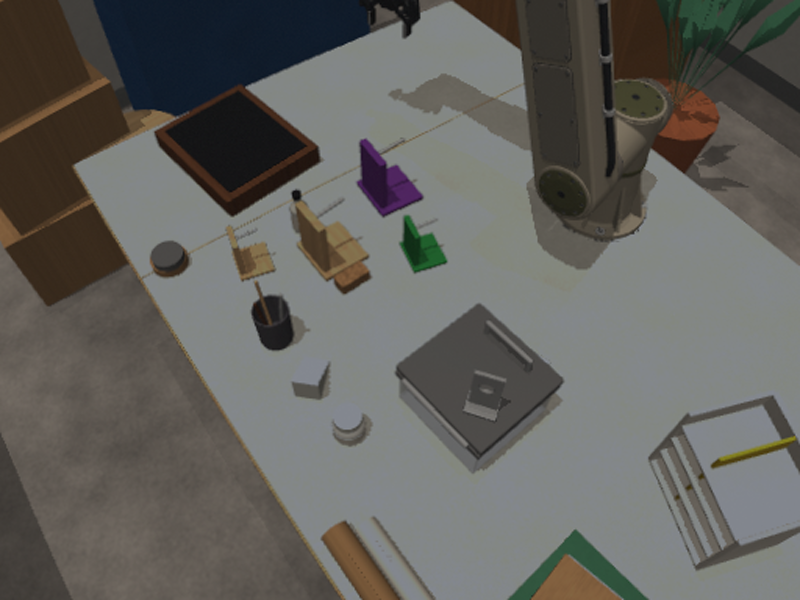

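View pics/side0.png

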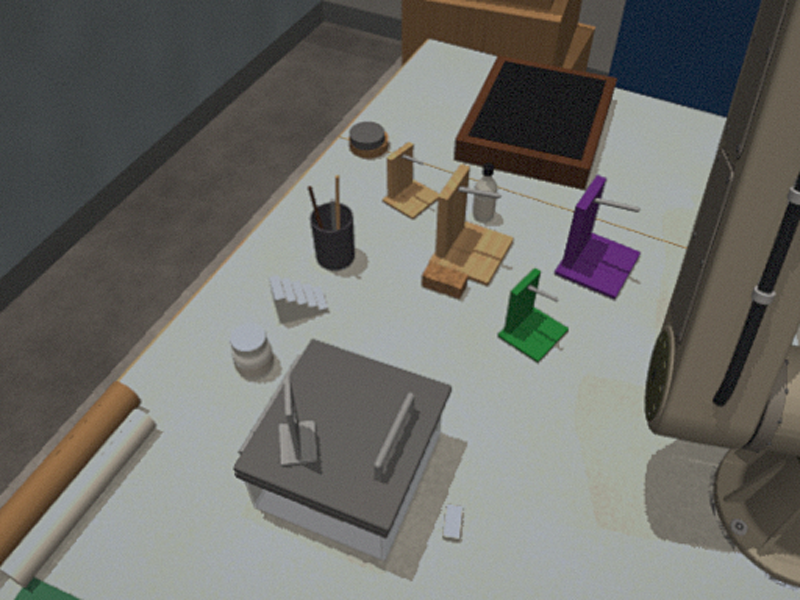

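Racks: purple (scene 385,180), green (scene 420,245), small wood (scene 250,255), large wood (scene 325,240; side 470,225). The large wooden one fits: it is not green or purple, it is larger than the other wooden one, and the glue bottle and cork block stand beside it. I'll confirm in a crop montage.

```bash
python3 - <<'E'
import cv2,numpy as np
from station import cams
I={n:cams.get_image(n) for n in('scene','side')}
for n in I: cv2.imwrite(f'pics/raw_{n}.png',I[n])
def crop(n,x,y,w,h,s):
    c=cv2.resize(I[n][y:y+h,x:x+w],(400,300),interpolation=cv2.INTER_CUBIC)
    return c
a=crop('scene',165,110,80,60,5);b=crop('side',265,95,80,60,5)
c=crop('scene',248,190,120,90,1);d=crop('side',145,215,152,114,1)
cv2.imwrite('pics/mont.png',np.vstack([np.hstack([a,b]),np.hstack([c,d])]))
E
```

```text
(no output)
```

View pics/mont.png

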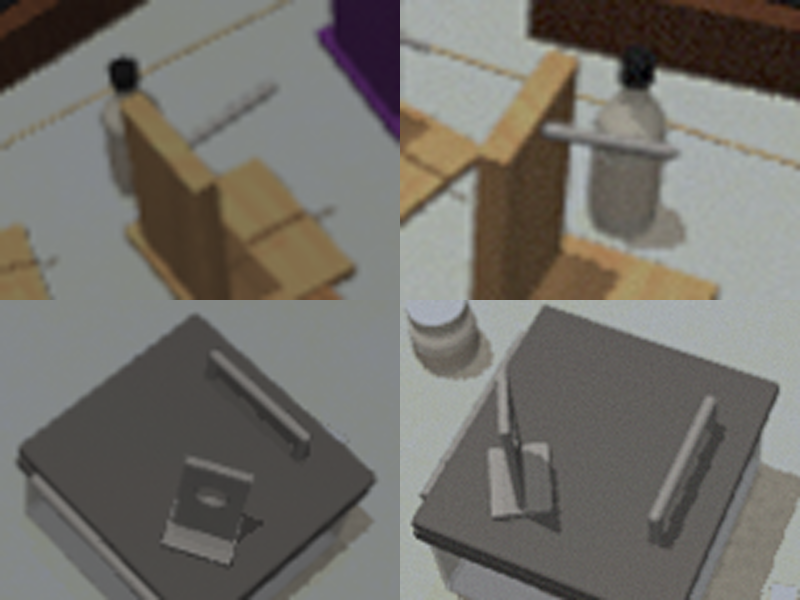

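The crop confirms the large wooden rack, with the glue bottle next to it. Peg tip is at (275,88) in the scene crop and (675,153) in the side crop. The square stands on the lid at crop (210,510), and the handle ends are at (213,355) and (305,440). Next I triangulate.

```bash
cat > h.py <<'E'
import cv2,numpy as np
from scipy.spatial.transform import Rotation as R
from station import env,cams
np.set_printoptions(precision=4,suppress=True)
def ray(p,uv):
    u=cv2.undistortPoints(np.array([[uv]],float),p['mtx'],p['distortion'])[0,0]
    d=R.from_quat(p['rotation']).apply([u[0],u[1],1]); return np.array(p['xyz']),d/np.linalg.norm(d)
def atz(p,uv,z):
    o,d=ray(p,uv); return o+d*(z-o[2])/d[2]
def tri(*obs):
    A=0;b=0
    for p,uv in obs:
        o,d=ray(p,uv);M=np.eye(3)-np.outer(d,d);A=A+M;b=b+M@o
    x=np.linalg.solve(A,b)
    return x,[round(1000*np.linalg.norm(np.cross(x-ray(p,uv)[0],ray(p,uv)[1])),1) for p,uv in obs]
def proj(p,x):
    r=R.from_quat(p['rotation']).inv(); t=-r.apply(p['xyz'])
    return cv2.projectPoints(np.array(x,float).reshape(-1,3),r.as_rotvec(),t,p['mtx'],p['distortion'])[0][:,0]
def tool(dw): # world shift -> tool axes
    return R.from_quat(env.observe()['tcp_rot']).inv().apply(dw)
E
python3 - <<'E'
from h import *
S=cams.camera_params('scene');D=cams.camera_params('side')
a=lambda x,y:(x/5+165,y/5+110); b=lambda x,y:((x-400)/5+265,y/5+95)
c=lambda x,y:(x*.3+248,(y-300)*.3+190); d=lambda x,y:((x-400)*.38+145,(y-300)*.38+215)
print('tip',tri((S,a(275,88)),(D,b(676,153))))
print('root D',atz(D,b(545,129),.134))
for n,p,uv in(('bS1',S,a(140,95)),('bS2',S,a(218,180)),('bD1',D,b(577,60)),('bD2',D,b(497,163))):print(n,atz(p,uv,.148))
for n,u in(('pt1',(188,459)),('pt2',(253,475))):print(n,atz(S,c(*u),.232))
print('eye',atz(S,c(211,497),.192))
for u in((163,540),(232,563)):print('foot S',atz(S,c(*u),.130))
for u in((488,452),(550,443),(552,508),(492,518)):print('foot D',atz(D,d(*u),.130))
print('h1',tri((S,c(213,355)),(D,d(712,402))));print('h2',tri((S,c(305,440)),(D,d(655,520))))
for u in((195,316),(375,480),(20,452)):print('lid S',atz(S,c(*u),.122))
for u in((545,308),(778,385),(415,525)):print('lid D',atz(D,d(*u),.122))
E
```

```text
tip (array([ 0.5383, -0.234 ,  0.1474]), [np.float64(0.7), np.float64(0.7)])
root D [ 0.6082 -0.2367  0.134 ]
bS1 [ 0.6108 -0.2777  0.148 ]
bS2 [ 0.6087 -0.1903  0.148 ]
bD1 [ 0.6094 -0.2776  0.148 ]
bD2 [ 0.6131 -0.1881  0.148 ]
pt1 [0.6099 0.2502 0.232 ]
pt2 [0.5802 0.2879 0.232 ]
eye [0.5995 0.2711 0.192 ]
foot S [0.6279 0.2584 0.13  ]
foot S [0.597 0.305 0.13 ]
foot D [0.6292 0.2622 0.13  ]
foot D [0.5927 0.2349 0.13  ]
foot D [0.564  0.2798 0.13  ]
foot D [0.5976 0.3059 0.13  ]
h1 (array([0.4968, 0.1608, 0.151 ]), [np.float64(0.4), np.float64(0.4)])
h2 (array([0.4891, 0.2646, 0.1515]), [np.float64(0.1), np.float64(0.1)])
lid S [0.4688 0.1091 0.122 ]
lid S [0.4527 0.317  0.122 ]
lid S [0.6697 0.1272 0.122 ]
lid D [0.6646 0.1253 0.122 ]
lid D [0.4665 0.1076 0.122 ]
lid D [0.6465 0.3326 0.122 ]
```

```bash
cat >> h.py <<'E'
def go(pos,yaw_y,tilt=0):
    "tool-frame shift and turn to world TCP pos with tool y level at yaw_y (deg), tool pointing down"
    s=env.observe(); r=R.from_quat(s['tcp_rot']); y=np.deg2rad(yaw_y)
    Y=np.array([np.cos(y),np.sin(y),0]);Z=np.array([0,0,-1.]);X=np.cross(Y,Z)
    t=R.from_matrix(np.c_[X,Y,Z])
    print('t',s['clock'],'shift',r.inv().apply(np.array(pos)-s['eef_pos']),'turn',(r.inv()*t).as_rotvec(degrees=True),'F',s['wrist_force'])
E
python3 -c "
from h import *
go([.596,.270,.32],37)"
```

```text
t 0.2 shift [ 0.6536 -0.6052 -0.0885] turn [  -0.0357   -0.0642 -105.2945] F [-0.0124  0.4411  0.5148]
```

```bash
python3 -m inch '[[[0,0,-0.12,0,0,0,0],[0,0,-0.12,0,0,0,0],[0,0,-0.12,0,0,0,0],[0,0,-0.12,0,0,0,0]]]' 60; python3 -c "
from h import *
go([.596,.270,.32],37)"
```

```text
clock: 0.6
eef_pos: [0.213, -0.5356, 0.3552]
tcp_rot: [0.982, 0.188, 0.0, 0.003]
wrist_force: [-0.9, -0.4, -0.3]
grip_width: 0.0854
gripper_force: 0.0
t 0.6 shift [ 0.6538 -0.607   0.0305] turn [   0.2219    0.3939 -105.2942] F [-0.9282 -0.4132 -0.3256]
```

```bash
python3 -m inch '[[[0.654,-0.606,0.03,0,0,-105,0],[0.654,-0.606,0.03,0,0,-105,0],[0.654,-0.606,0.03,0,0,-105,0],[0.654,-0.606,0.03,0,0,-105,0],[0.654,-0.606,0.03,0,0,-105,0],[0.654,-0.606,0.03,0,0,-105,0],[0.654,-0.606,0.03,0,0,-105,0],[0.654,-0.606,0.03,0,0,-105,0]]]'; python3 -c "
from h import *
go([.596,.270,.32],37)"
```

```text
clock: 1.4
eef_pos: [0.3845, -0.1712, 0.3365]
tcp_rot: [0.702, 0.712, -0.0, -0.001]
wrist_force: [0.3, -0.1, -0.3]
grip_width: 0.0854
gripper_force: 0.0
t 1.4 shift [0.4383 0.2175 0.0166] turn [ -0.0485  -0.0656 -36.218 ] F [ 0.2642 -0.0904 -0.256 ]
```

```bash
python3 -m inch '[[[0.438,0.2175,0.016,0,0,-36.2,0],[0.438,0.2175,0.016,0,0,-36.2,0],[0.438,0.2175,0.016,0,0,-36.2,0],[0.438,0.2175,0.016,0,0,-36.2,0],[0.438,0.2175,0.016,0,0,-36.2,0],[0.438,0.2175,0.016,0,0,-36.2,0],[0.438,0.2175,0.016,0,0,-36.2,0],[0.438,0.2175,0.016,0,0,-36.2,0]]]';python3 -m inch '[[[0,0,0,0,0,0,0],[0,0,0,0,0,0,0],[0,0,0,0,0,0,0]]]'; python3 -c "
from h import *
go([.596,.270,.32],37)"
```

```text
clock: 2.2
eef_pos: [0.5596, 0.1882, 0.3231]
tcp_rot: [0.449, 0.894, -0.001, -0.001]
wrist_force: [0.4, -1.2, 0.6]
grip_width: 0.0853
gripper_force: 0.0
clock: 2.5
eef_pos: [0.5589, 0.1856, 0.3239]
tcp_rot: [0.449, 0.894, -0.001, -0.001]
wrist_force: [0.4, -0.0, -0.4]
grip_width: 0.0853
gripper_force: 0.0
t 2.5 shift [0.0456 0.0802 0.0037] turn [-0.1055 -0.028  -0.358 ] F [ 0.351  -0.0429 -0.356 ]
```

```bash
python3 -m inch '[[[0.0455,0.080,0.004,0.1,0,-0.4,0],[0.0455,0.080,0.004,0.1,0,-0.4,0],[0.0455,0.080,0.004,0.1,0,-0.4,0],[0.0455,0.080,0.004,0.1,0,-0.4,0]]]'; python3 - <<'E'
from h import *
W=cams.camera_params('wrist');im=cams.get_image('wrist');cv2.imwrite('pics/w1.png',im)
go([.596,.270,.209],37)
y=np.deg2rad(37);Y=np.array([-np.sin(y),np.cos(y),0])
for s in(-.025,.025):
  for e in(-.003,.003): print(proj(W,np.array([.596,.27,.232])+s*Y+e*np.array([np.cos(y),np.sin(y),0])))
E
```

```text
clock: 2.9
eef_pos: [0.5964, 0.2695, 0.3202]
tcp_rot: [0.446, 0.895, -0.001, -0.001]
wrist_force: [-0.1, 0.2, 0.3]
grip_width: 0.0856
gripper_force: 0.0
t 2.95 shift [0.0011 0.0007 0.1119] turn [-0.1342  0.0223 -0.0144] F [-1.1557 -0.4632  0.2889]
[[250.3326 224.8698]]
[[257.3751 224.8834]]
[[250.2059 167.2403]]
[[257.6797 167.2504]]
```

View pics/w1.png

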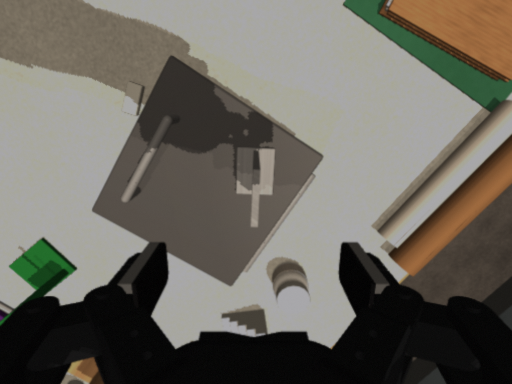

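The plate's top edge shows at about (254,227) to (257,170), within 2 px of the prediction, so I can go down and grip.

```bash
python3 -m inch '[[[0.001,0,0.05,0,0,0,0],[0.001,0,0.09,0,0,0,0],[0.001,0,0.11,0,0,0,0],[0.001,0,0.111,0,0,0,0],[0.001,0,0.111,0,0,0,0]]]'; python3 -m inch '[[[0,0,0,0,0,0,120],[0,0,0,0,0,0,200],[0,0,0,0,0,0,255],[0,0,0,0,0,0,255],[0,0,0,0,0,0,255],[0,0,0,0,0,0,255],[0,0,0,0,0,0,255],[0,0,0,0,0,0,255]]]' 60
```

```text
clock: 3.45
eef_pos: [0.5957, 0.2696, 0.2112]
tcp_rot: [0.447, 0.895, -0.001, 0.0]
wrist_force: [-0.1, -0.2, 1.1]
grip_width: 0.0853
gripper_force: 0.0
clock: 4.25
eef_pos: [0.5958, 0.2712, 0.2099]
tcp_rot: [0.446, 0.895, -0.001, -0.0]
wrist_force: [-1.2, -0.1, 1.6]
grip_width: 0.0049
gripper_force: 61.6
```

```bash
python3 -m inch '[[[0,0,-0.03,0,0,0,255],[0,0,-0.07,0,0,0,255],[0,0,-0.12,0,0,0,255],[0,0,-0.12,0,0,0,255],[0,0,-0.12,0,0,0,255]]]'; python3 -c "
from h import *
go([.488,-.234,.335],-1)"
```

```text
clock: 4.75
eef_pos: [0.5967, 0.2714, 0.3306]
tcp_rot: [0.446, 0.895, 0.0, 0.001]
wrist_force: [0.6, -0.8, -3.4]
grip_width: 0.0051
gripper_force: 61.1
t 4.75 shift [-0.3378 -0.3913 -0.0043] turn [ 0.0525  0.0414 38.06  ] F [ 0.5987 -0.7873 -3.4426]
```

```bash
python3 -m inch '[[[-0.02,-0.024,0,0,0,2,255],[-0.05,-0.058,0,0,0,7,255],[-0.338,-0.391,-0.005,0,0,38,255],[-0.338,-0.391,-0.005,0,0,38,255],[-0.338,-0.391,-0.005,0,0,38,255],[-0.338,-0.391,-0.005,0,0,38,255],[-0.338,-0.391,-0.005,0,0,38,255],[-0.338,-0.391,-0.005,0,0,38,255]]]'; python3 -c "
from h import *
go([.488,-.234,.335],-1)"
```

```text
clock: 5.55
eef_pos: [0.5151, -0.0984, 0.331]
tcp_rot: [0.713, 0.701, -0.002, -0.002]
wrist_force: [1.5, 0.7, -2.0]
grip_width: 0.0049
gripper_force: 61.0
t 5.55 shift [-0.136  -0.0249 -0.0039] turn [-0.3208 -0.0141  0.0669] F [ 1.5034  0.731  -2.0473]
```

```bash
python3 -m inch '[[[-0.135,-0.0245,-0.004,0,0,0,255],[-0.135,-0.0245,-0.004,0,0,0,255],[-0.135,-0.0245,-0.004,0,0,0,255],[-0.135,-0.0245,-0.004,0,0,0,255],[-0.135,-0.0245,-0.004,0,0,0,255]]]';python3 - <<'E'
from h import *
go([.488,-.234,.180],-1)
S=cams.camera_params('scene');D=cams.camera_params('side')
a=cams.get_image('scene');b=cams.get_image('side')
cv2.imwrite('pics/raw_s2.png',a);cv2.imwrite('pics/raw_d2.png',b)
e=env.observe()['eef_pos']-[0,0,.018]
for p,im in((S,a),(D,b)):
    u=proj(p,e)[0];print(u)
E
```

```text
clock: 6.05
eef_pos: [0.4891, -0.2319, 0.3353]
tcp_rot: [0.714, 0.7, -0.001, -0.002]
wrist_force: [-0.1, -1.0, -1.8]
grip_width: 0.0048
gripper_force: 61.0
t 6.05 shift [-0.0024 -0.0003  0.1553] turn [-0.2979 -0.1019 -0.0809] F [-0.1378 -0.9596 -1.8489]
[231.4963  80.3131]
[348.5734  73.5301]
```

```bash
python3 -m inch '[[[-0.001,0,0.04,0,0,0,255],[-0.002,0,0.09,0,0,0,255],[-0.002,0,0.13,0,0,0,255],[-0.002,0,0.165,0,0,0,255],[-0.002,0,0.174,0,0,0,255],[-0.002,0,0.174,0,0,0,255],[-0.002,0,0.174,0,0,0,255]]]';python3 - <<'E'
from h import *
go([.488,-.234,.161],-1)
S=cams.camera_params('scene');D=cams.camera_params('side')
e=env.observe()['eef_pos']-[0,0,.018]
o=[]
for n,p in(('scene',S),('side',D)):
    im=cams.get_image(n); u=proj(p,e)[0].astype(int); x,y=u[0]-45,u[1]-67; print(n,u,x,y,proj(p,[.538,-.234,.1465]),proj(p,e))
    o.append(cv2.resize(im[y:y+120,x:x+80],(400,600),interpolation=cv2.INTER_CUBIC))
cv2.imwrite('pics/ins.png',np.hstack(o))
E
```

```text
clock: 6.85
eef_pos: [0.4912, -0.2337, 0.1656]
tcp_rot: [0.712, 0.702, -0.001, 0.001]
wrist_force: [-0.0, -0.7, -2.2]
grip_width: 0.005
gripper_force: 61.0
t 6.85 shift [-0.0004 -0.0032  0.0046] turn [0.0386 0.1395 0.13  ] F [-0.0137 -0.7105 -2.1733]
scene [232 120] 187 53 [[220.0448 127.543 ]] [[232.3542 120.9601]]
side [338 131] 293 64 [[320.108  126.1595]] [[338.1534 131.7877]]
```

View pics/ins.png

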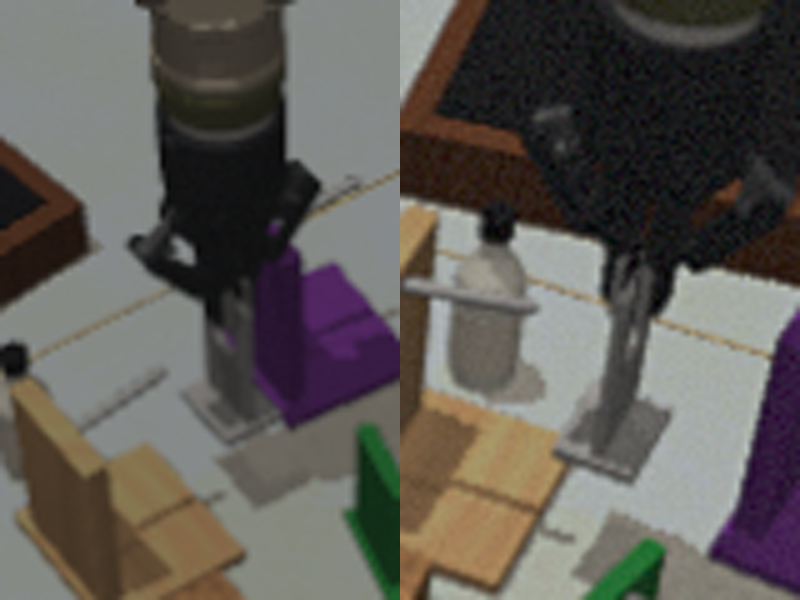

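The eye shows at scene crop (231,336) and side crop (632,334). The peg tip is at (164,374) and (534,307).

```bash
python3 - <<'E'
from h import *
S=cams.camera_params('scene');D=cams.camera_params('side')
a=lambda x,y:(x/5+187,y/5+53);b=lambda x,y:((x-400)/5+293,y/5+64)
print('eye',tri((S,a(231,336)),(D,b(632,334))),'tip',tri((S,a(164,374)),(D,b(534,307))),env.observe()['eef_pos'])
E
```

```text
eye (array([ 0.4887, -0.2326,  0.1517]), [np.float64(0.9), np.float64(0.9)]) tip (array([ 0.5393, -0.2336,  0.1478]), [np.float64(0.9), np.float64(0.9)]) [ 0.4916 -0.2344  0.1662]
```

```bash
python3 -m inch '[[[0,0,0.006,0,0,0,255],[0,0.01,0.006,0,0,0,255],[0,0.02,0.006,0,0,0,255],[0,0.03,0.006,0,0,0,255],[0,0.04,0.006,0,0,0,255],[0,0.045,0.006,0,0,0,255],[0,0.05,0.006,0,0,0,255],[0,0.05,0.006,0,0,0,255]]]';python3 -c "
from h import *
go([.572,-.235,.158],-1)"
```

```text
clock: 7.75
eef_pos: [0.5406, -0.2346, 0.1576]
tcp_rot: [0.713, 0.701, -0.001, -0.0]
wrist_force: [-0.1, 1.0, -2.4]
grip_width: 0.0049
gripper_force: 61.0
t 7.75 shift [ 0.0001  0.0314 -0.0005] turn [-0.0783  0.065   0.0819] F [-0.063   0.997  -2.4223]
```

```bash
python3 -m inch '[[[0,0.000,-0.002,0,0,0,255],[0,0.007,-0.002,0,0,0,255],[0,0.014,-0.002,0,0,0,255],[0,0.021,-0.001,0,0,0,255],[0,0.027,0,0,0,0,255],[0,0.031,0,0,0,0,255],[0,0.031,0,0,0,0,255]]]';python3 - <<'E'
from h import *
go([.572,-.235,.150],-1)
S=cams.camera_params('scene');D=cams.camera_params('side')
e=env.observe()['eef_pos']-[0,0,.018]
o=[]
for n,p in(('scene',S),('side',D)):
    im=cams.get_image(n); u=proj(p,e)[0].astype(int); x,y=u[0]-40,u[1]-60; print(n,x,y)
    o.append(cv2.resize(im[y:y+120,x:x+80],(400,600),interpolation=cv2.INTER_CUBIC))
cv2.imwrite('pics/ins2.png',np.hstack(o))
E
```

```text
clock: 8.45
eef_pos: [0.5716, -0.2351, 0.1574]
tcp_rot: [0.713, 0.701, -0.001, -0.0]
wrist_force: [0.2, 0.3, -1.8]
grip_width: 0.0047
gripper_force: 61.0
t 8.45 shift [0.0001 0.0004 0.0074] turn [-0.0837  0.0623  0.0833] F [ 0.1964  0.2951 -1.7894]
scene 171 73
side 267 63
```

View pics/ins2.png

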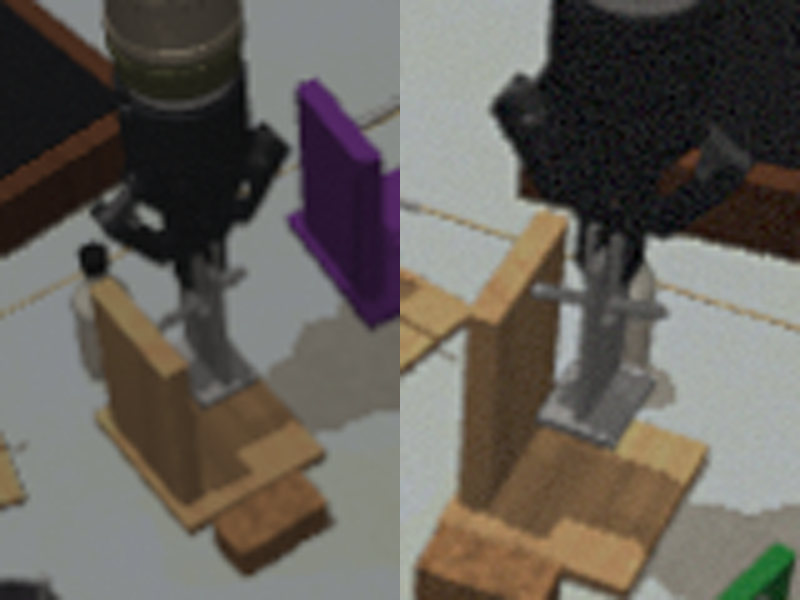

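The peg runs through the eye, visible on both sides of the plate: tip at scene crop (240,275) and side crop (662,312). Now I lower until the peg takes the weight.

```bash
python3 -m inch '[[[0,0,0.002,0,0,0,255],[0,0,0.004,0,0,0,255],[0,0,0.005,0,0,0,255],[0,0,0.005,0,0,0,255]]]' 30;python3 -m inch '[[[0,0,0.001,0,0,0,255],[0,0,0.002,0,0,0,255],[0,0,0.002,0,0,0,255]]]'
```

```text
clock: 8.95
eef_pos: [0.5707, -0.2351, 0.1525]
tcp_rot: [0.713, 0.701, -0.001, -0.0]
wrist_force: [0.0, -0.2, -2.4]
grip_width: 0.0045
gripper_force: 61.1
clock: 9.25
eef_pos: [0.571, -0.2352, 0.1507]
tcp_rot: [0.713, 0.701, -0.001, -0.0]
wrist_force: [-0.2, -0.1, -1.9]
grip_width: 0.0045
gripper_force: 61.1
```

```bash
for i in 1 2; do python3 -m inch '[[[0,0,0.001,0,0,0,255],[0,0,0.001,0,0,0,255]]]' | grep -E 'eef|wrist_f'; done
```

```text
eef_pos: [0.5711, -0.2352, 0.1503]
wrist_force: [-1.2, -0.3, 2.0]
eef_pos: [0.5711, -0.2353, 0.1501]
wrist_force: [-2.2, 1.3, 6.1]
```

```bash
python3 -m inch '[[[0,0,-0.0005,0,0,0,225],[0,0,-0.0005,0,0,0,205],[0,0,-0.0005,0,0,0,190],[0,0,-0.0005,0,0,0,180],[0,0,-0.0005,0,0,0,180],[0,0,-0.0005,0,0,0,180]]]'
```

```text
clock: 10.25
eef_pos: [0.571, -0.2351, 0.1491]
tcp_rot: [0.713, 0.701, -0.001, -0.0]
wrist_force: [-0.4, -0.7, 0.4]
grip_width: 0.025
gripper_force: 0.0
```

```bash
python3 -m inch '[[[0,0,-0.01,0,0,0,180],[0,0,-0.03,0,0,0,180],[0,0,-0.06,0,0,0,180],[0,0,-0.11,0,0,0,180],[0,0,-0.16,0,0,0,180],[0,0,-0.17,0,0,0,180],[0,0,-0.17,0,0,0,0]]]';python3 - <<'E'
from h import *
go([.492,.2127,.32],4.3)
o=[]
for n,x,y in(('scene',171,73),('side',267,63)):
    im=cams.get_image(n)
    o.append(cv2.resize(im[y:y+120,x:x+80],(400,600),interpolation=cv2.INTER_CUBIC))
cv2.imwrite('pics/rel.png',np.hstack(o))
E
```

```text
clock: 10.95
eef_pos: [0.5723, -0.2356, 0.3227]
tcp_rot: [0.713, 0.701, -0.0, 0.003]
wrist_force: [0.4, 0.3, -1.2]
grip_width: 0.0385
gripper_force: 0.0
t 10.95 shift [ 0.4469 -0.0877  0.0005] turn [ 0.2325  0.253  -5.2414] F [ 0.3822  0.2663 -1.2126]
```

View pics/rel.png

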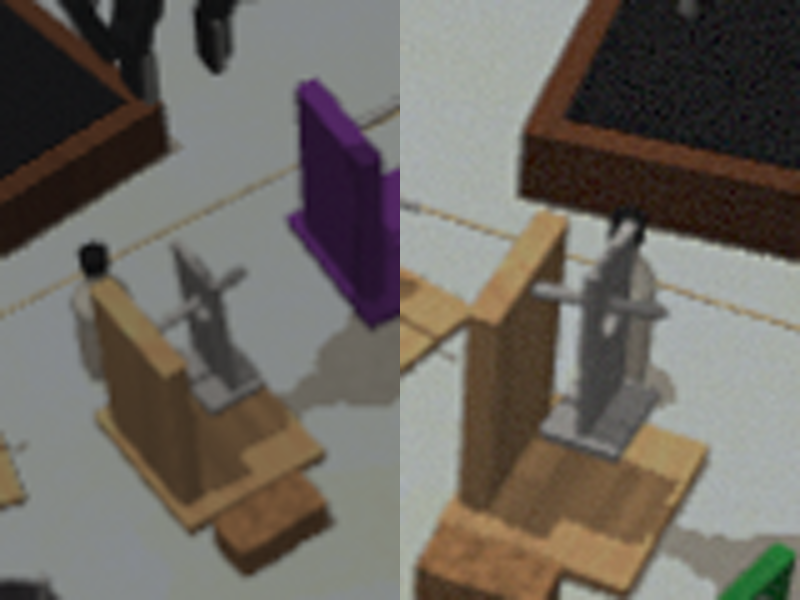

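The square hangs on the peg, with the tip out at scene crop (240,275) and the board behind it, and it is released. Now to the handle.

```bash
python3 -m inch '[[[0.447,-0.088,0,0,0,-5,0],[0.447,-0.088,0,0,0,-5,0],[0.447,-0.088,0,0,0,-5,0],[0.447,-0.088,0,0,0,-5,0],[0.447,-0.088,0,0,0,-5,0],[0.447,-0.088,0,0,0,-5,0],[0.447,-0.088,0,0,0,-5,0],[0.447,-0.088,0,0,0,-5,0]]]' 80;python3 -c "
from h import *
go([.492,.2127,.28],4.3)"
```

```text
clock: 11.85
eef_pos: [0.4986, 0.1604, 0.3165]
tcp_rot: [0.682, 0.732, -0.003, -0.001]
wrist_force: [0.7, 0.7, 0.7]
grip_width: 0.0852
gripper_force: 0.0
t 11.85 shift [ 0.0527 -0.0027  0.0364] turn [-0.3177  0.0795 -0.2536] F [0.6769 0.6688 0.7187]
```

```bash
python3 -m inch '[[[0.053,-0.0025,0.036,0,0,-0.2,0],[0.053,-0.0025,0.036,0,0,-0.2,0],[0.053,-0.0025,0.036,0,0,-0.2,0],[0.053,-0.0025,0.036,0,0,-0.2,0],[0.053,-0.0025,0.036,0,0,-0.2,0]]]';python3 - <<'E'
from h import *
W=cams.camera_params('wrist');im=cams.get_image('wrist');cv2.imwrite('pics/w2.png',im)
go([.492,.2127,.135],4.3)
for q in((.4968,.1608,.156),(.4891,.2646,.156),(.493,.2127,.156)):print(proj(W,q))
E
```

```text
clock: 12.35
eef_pos: [0.4947, 0.21, 0.2831]
tcp_rot: [0.681, 0.732, -0.001, 0.0]
wrist_force: [1.1, 0.4, 0.8]
grip_width: 0.0856
gripper_force: 0.0
t 12.4 shift [ 0.0031 -0.0026  0.1484] turn [-0.0306  0.0673 -0.1766] F [ 0.1511  0.9    -0.0622]
[[252.6788 231.9394]]
[[252.4489 125.8898]]
[[252.6226 181.7957]]
```

View pics/w2.png

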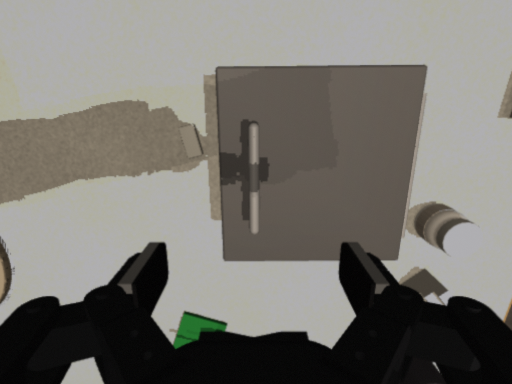

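The handle bar runs from (253,122) to (254,234), matching the prediction, with the grip aligned. Going down to it.

```bash
python3 -m inch '[[[0.002,-0.002,0.04,0,0,0,0],[0.002,-0.002,0.08,0,0,0,0],[0.002,-0.002,0.12,0,0,0,0],[0.002,-0.002,0.14,0,0,0,0],[0.002,-0.002,0.147,0,0,0,0],[0.002,-0.002,0.147,0,0,0,0],[0.002,-0.002,0.147,0,0,0,0]]]'; python3 -m inch '[[[0,0,0,0,0,0,120],[0,0,0,0,0,0,200],[0,0,0,0,0,0,255],[0,0,0,0,0,0,255],[0,0,0,0,0,0,255],[0,0,0,0,0,0,255],[0,0,0,0,0,0,255],[0,0,0,0,0,0,255]]]' 80
```

```text
clock: 13.1
eef_pos: [0.4932, 0.2128, 0.1375]
tcp_rot: [0.681, 0.733, 0.0, 0.001]
wrist_force: [-0.5, -0.3, 0.3]
grip_width: 0.0851
gripper_force: 0.0
clock: 13.9
eef_pos: [0.4947, 0.2134, 0.1364]
tcp_rot: [0.68, 0.733, 0.001, 0.002]
wrist_force: [7.6, 1.3, -3.3]
grip_width: 0.0074
gripper_force: 78.0
```

```bash
python3 -m inch '[[[0,0.0002,-0.0015,0.5,0,0,255],[0,0.0004,-0.003,1,0,0,255],[0,0.0006,-0.004,1.4,0,0,255],[0,0.0008,-0.005,1.7,0,0,255],[0,0.0009,-0.006,2,0,0,255],[0,0.0009,-0.006,2,0,0,255]]]' 110
```

```text
clock: 14.5
eef_pos: [0.4953, 0.2134, 0.1408]
tcp_rot: [0.68, 0.733, -0.012, -0.011]
wrist_force: [8.9, 1.8, -10.6]
grip_width: 0.0064
gripper_force: 108.0
```

```bash
python3 -m inch '[[[0,0.0002,-0.001,0.3,0,0,255],[0,0.0003,-0.002,0.7,0,0,255],[0,0.0005,-0.003,1,0,0,255],[0,0.0007,-0.004,1.4,0,0,255],[0,0.0009,-0.005,1.7,0,0,255],[0,0.001,-0.006,2,0,0,255],[0,0.001,-0.006,2,0,0,255]]]'
```

```text
clock: 15.2
eef_pos: [0.4968, 0.2136, 0.1475]
tcp_rot: [0.68, 0.732, -0.025, -0.022]
wrist_force: [7.7, 1.3, -6.8]
grip_width: 0.0064
gripper_force: 108.6
```

```bash
python3 -m inch '[[[0,0.0002,-0.001,0.3,0,0,255],[0,0.0003,-0.002,0.7,0,0,255],[0,0.0005,-0.003,1,0,0,255],[0,0.0007,-0.004,1.4,0,0,255],[0,0.0009,-0.005,1.7,0,0,255],[0,0.001,-0.006,2,0,0,255],[0,0.001,-0.006,2,0,0,255]]]'
```

```text
clock: 15.9
eef_pos: [0.4983, 0.2137, 0.1535]
tcp_rot: [0.68, 0.732, -0.037, -0.034]
wrist_force: [6.8, 2.1, -5.7]
grip_width: 0.0063
gripper_force: 108.7
```

```bash
python3 -m inch '[[[0,0.0004,-0.002,0.7,0,0,255],[0,0.0008,-0.004,1.4,0,0,255],[0,0.0012,-0.006,2.1,0,0,255],[0,0.0016,-0.008,2.8,0,0,255],[0,0.002,-0.010,3.5,0,0,255],[0,0.0024,-0.012,4.2,0,0,255],[0,0.0028,-0.014,4.8,0,0,255],[0,0.0031,-0.0155,5.3,0,0,255]]]' >/dev/null; python3 -m inch '[[[0,0,0,0,0,0,255],[0,0,0,0,0,0,255],[0,0,0,0,0,0,255]]]'; python3 - <<'E'
from h import *
S=cams.camera_params('scene');D=cams.camera_params('side');o=[]
for n,x,y in(('scene',160,100),('side',130,90)):
    im=cams.get_image(n); o.append(cv2.resize(im[y:y+250,x:x+200] if n=='side' else im[y:y+200,x:x+200],(400,400 if n=='scene' else 500),interpolation=cv2.INTER_CUBIC))
o[0]=np.vstack([o[0],np.zeros((100,400,3),np.uint8)])
cv2.imwrite('pics/lid.png',np.hstack(o))
E
```

```text
clock: 17.0
eef_pos: [0.5028, 0.2141, 0.1681]
tcp_rot: [0.677, 0.729, -0.071, -0.066]
wrist_force: [8.2, 1.6, -5.4]
grip_width: 0.0065
gripper_force: 108.8
```

View pics/lid.png

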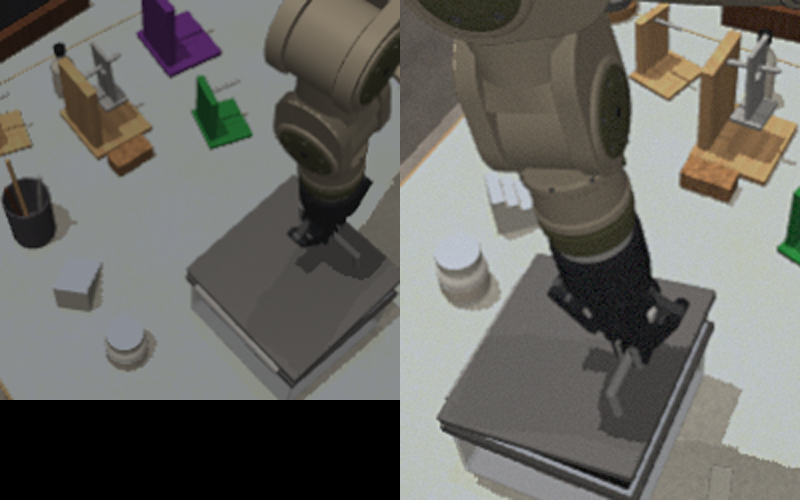

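The lid is held open: the TCP has risen 31.7 mm, which gives about 0.19 rad, or roughly 4 cm at the front edge. The square still hangs on the peg and the bystanders are where they were. Handing in.

```bash
python3 -c "
from station import env
print(env.sign_off())"
```

```text
the job is handed in; nothing more can be done
None
```

The square hangs on the large wooden rack's peg and is released; the lid's seal is broken and the arm still holds it about 4 cm open (calculated from the tool's rise); handed in at about 17 s.

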